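Cover the resin prints and start the curing station

ROBOT

A 6-joint arm with a two-finger parallel gripper is mounted at the origin on the work surface. World frame = base frame: x ahead of the robot, y to its left, z up, the work surface at z = 0. Lengths are in m, angles in degrees, forces in N, time in s.
With the tool pointing down it reaches from about 0.35 to 0.925 m from the base axis. Payload 6.4 kg.
Tool frame: the origin (TCP) lies between the finger pads; the fingertips stand 25 mm ahead of it and the grasp point (between the pads) lies 6 mm ahead of it (r.tip_extent is the z of the fingertips in the tool frame, in m); z points along the fingers, y is the line along which they close (so a half turn about z gives the same grasp; the last joint's range is limited). The gripper opens to 85 mm and grips with 20 to 120 N. Pads are 22 mm wide; open, the fingers measure 114 mm over their backs; the gripper's body (76 mm by 85 mm) begins 54 mm behind the grasp point. The pads swing forward as they close: fully open they stand 13 mm farther back than shut.
Start: joints at [53.451, 14.043, 89.255, -0, 76.702, -9.975], TCP at [0.291, 0.581, 0.256] pointing down, gripper open.
Joint ranges: [-179.41, 179.41], [-58.25, 129.5], [7.25, 145.43], [-54.29, 234.29], [11.92, 165.04], [-157.13, 157.13]. Speed limits (degrees/s): [147.25, 147.25, 180, 180, 180, 180].

INTERFACE

Orientations are given as a 3x3 rotation matrix whose columns are the frame's x, y, z axes.
In Python, from workcell import r gives the robot as it stands.
- The arm moves only by the tool apply_moves, never from a script. Its argument "commands" is a list that holds one entry, the list of rows, each a list of 7 numbers: the shift along the tool's x, y, z in units of 0.03 m (1.0 is 0.03 m), then the turn, a rotation vector about the tool's x, y, z in units of 0.1 rad (1.0 is 0.1 rad), then the opening, from -1 (shut) to 1 (fully open). A call has 1 to 5 rows; each row shifts and turns the commanded pose from where the row before left it, along the tool's axes as they then stand; what a row does not reach is not made up. A row lasts 1/12 s, in which the tool goes at most 41.7 mm and 7.16 degrees, less where a joint would pass 70% of its speed; a pose out of reach is approached as far as the arm can. A call with a number of a shift or a turn outside -1 to 1 is refused whole. A call with a gripper value outside its range is refused whole. The fingers move at their own pace and stop on an object; "grip_force" is the grip in N (left out, the last holds). Time passes only in rows, so rows that do not move let the fingers close. It gives the time, the measured TCP pose, the force, the opening and the grip force at its end, in the units of the state.
- r.sense(): the state, without advancing time (a new reading comes with each control period).
- r.capture(name): name is "scene" or "top"; returns a dict with "img" (420x560x3 uint8, blue, green, red), "fx", "fy", "cx", "cy" (pixels), "extrinsics" (4x4, takes a point from camera to world coordinates). Camera axes: x right, y up, looking along -z (the intrinsics and any distortion apply to the point x, -y, -z); pixel columns grow to the right and rows downward; lengths in m; the calibration is good to about 2 mm. A picture is of the moment at which its call begins. There is no depth.
- r.hand_in(): hands the job in; it is judged then, once.
The state is a dict: "time_s": time; "qpos": joint angles; "dq": joint speeds; "joint_torque": joint torques, N m; "tcp_pos": TCP position; "eef_rot": TCP orientation; "force": force on the tool from outside, world axes, zero at the start; "wrist_torque": the same for the moment, N m; "opening": opening from 0.0 (shut) to 1.0 (fully open); "grasp_force": force on a finger pad.
Only numpy, scipy, OpenCV 4.12 (cv2) and the standard library are available. Lean on these libraries where they do the work, as an engineer would, in place of code of your own. Each camera call takes 0.05 s, during which the arm holds its last target. There are 200 camera calls.

TASK

Lift the amber hood by its handle and lower it over the resin prints on the curing station, without touching the prints, until it sits flush on the base all round before you let go. With the hood on, push each of the station's buttons fully in and let it come back out, one at a time: first, as seen from the robot, the small left-hand one (power), then the small right-hand one (timer), last the large middle one (start). Do not knock over or shift the paints on the bench.

Things in the scene. Friction and masses are not known exactly. Their poses are not given: they have to be found in the camera images.
- hood: Transparent amber plastic hood: an open-bottomed square box, 160 x 160 mm outside, 110 mm high, walls and top 4 mm (inside 152 x 152 x 106 mm), black band at the lower edge, 0.27 to 0.49 kg. Starts right way up on the mat. Origin: centre of the open underside, level with the lower edge; z up, x and y square to the walls. It fits the station at any quarter turn.
- hood_handle: Black bar handle fixed on top of the hood: level bar 96 mm long (along its y), 14 mm wide (x), 12 mm high, on two end posts 84 mm apart (centres); 28 mm of free space under the bar, bar top 40 mm above the hood's top. Origin: centre of the hood's top face, 110 mm above the hood's origin; axes as the hood's.
- hood_grip (a point): Centre of the handle bar, 34 mm above the hood's top and 144 mm above its lower edge; axes as the hood's (bar along y). Pinch the bar here across x from above.
- station: Resin curing station, fixed: white box 270 mm long (x), 200 mm wide (y), flat deck 50 mm high. Its front (-x end, roughly towards the robot) has the buttons; left-hand is its +y. Origin: centre of the underside. Behind the buttons is a grey square plinth 10 mm high, 136 mm wide at the top flaring to 144 mm at the deck; the hood drops over it with 4 mm to spare each side.
- seat (a point): Centre of the hood's seat (and of the plinth), at deck level: 45 mm behind the station's centre, 50 mm above its underside; axes as the station's. The seated hood's origin lies here and its four lower edges rest on the deck.
- turntable: Dark steel turntable on the plinth, centred on the seat, radius 45 mm, 6 mm thick; it turns stiffly and carries the prints. Origin: centre of its underside, 60 mm above the station's underside.
- lamp_top (a point): Centre of the top of the black lamp column at the back of the plinth, part of the station: 12 x 40 mm (x, y), 85 mm tall, its top 95 mm above the deck, 56 mm behind the seat's centre. It stands inside the hood, 14 mm clear of the hood's wall and 11 mm below its top; lift the hood over it.
- power (a joint): Travel of the small left-hand button (power), m: 0 out, 0.005 fully in. Spring: 1.5 N to start, 5 N at the bottom; it comes back by itself.
- timer (a joint): Travel of the small right-hand button (timer), m: 0 out, 0.005 fully in, the same spring.
- start (a joint): Travel of the large middle button (start), m: 0 out, 0.005 fully in, the same spring.
- power_top (a point): Centre of the top of the power button: white cap of radius 11 mm, 9 mm above the deck when out, 100 mm in front of the station's centre and 62 mm to its left (+y); pressed straight down. It is 65 mm in front of the seated hood's front wall.
- timer_top (a point): Centre of the top of the timer button: the same cap, 62 mm to the right (-y) of the panel's middle.
- start_top (a point): Centre of the top of the start button: white cap of radius 18 mm at the middle of the panel, 9 mm above the deck when out.
- chimney: Grey resin print of a chimney stack with two pots, loose and upright on the turntable: foot 26 x 22 mm, 54 mm high, 22 g. Origin: centre of its foot, z up. Fragile.
- urn: Grey resin print of a garden urn, loose and upright on the turntable: foot of radius 13 mm, 42 mm high, 20 g. Origin: centre of its foot, z up. Fragile.
- paint_jar: Paint jar standing on the cutting mat, radius 19 mm, 44 mm high. Origin: centre of its underside. To be left alone.
- dropper: Small white paint bottle standing on the cutting mat, radius 13.5 mm, 78 mm high. Origin: centre of its underside. To be left alone.
- filler_tub: White tub standing on the bench, radius 43 mm, 75 mm high. Origin: centre of its underside. To be left alone.
There are look-alikes about, which are no part of the job. There is more than one size of the hood; the one meant has the size given above.

How it is judged:
By the outcome, as a careful person would: the job done as asked, in the order asked, and still so for the second after the job is handed in, with the robot touching nothing.
It also fails if it takes over 64 s, if anything falls off the work surface, if the arm or the gripper's body presses on something with over 40 N, if the wrist force passes 120 N, or if a joint passes its speed limit or range.

## Working session

There is one attempt and no reset: what is moved stays moved. The work goes in short steps, Python scripts to look and compute and a tool call to move; the robot and the scene stay as the last step left them, time stands still between calls to the robot, and variables do not carry over. Pictures are saved under pics/ and viewed, at most 10 in all, crops included, and the job is handed in when it is done.

Besides the shell and the picture viewer there is one more tool, called after "Request:" as name(argument=value, ...), one argument or row to a line, values as JSON. apply_moves: Moves the arm, as the interface text tells. Its arguments: {"type":"object","properties":{"commands":{"type":"array","items":{"type":"array","items":{"type":"array","items":{"type":"number","minimum":-1,"maximum":1}}}},"grip_force":{"type":"number"}},"required":["commands"]}

```bash
ls; mkdir -p pics; cat > h.py <<'E'
import numpy as np, cv2
from workcell import r
def cap(n):
    c=r.capture(n); return c
def ray(c,u,v):
    E=np.array(c["extrinsics"]); d=np.array([(u-c["cx"])/c["fx"],-(v-c["cy"])/c["fy"],-1.])
    return E[:3,3],E[:3,:3]@d
def plane(c,u,v,z):
    o,d=ray(c,u,v); return o+d*(z-o[2])/d[2]
def tri(c1,p1,c2,p2):
    o1,d1=ray(c1,*p1);o2,d2=ray(c2,*p2)
    s=np.linalg.lstsq(np.c_[d1,-d2],o2-o1,rcond=None)[0]
    a=o1+d1*s[0];b=o2+d2*s[1]; return (a+b)/2,np.linalg.norm(a-b)
def proj(c,P):
    E=np.array(c["extrinsics"]); p=E[:3,:3].T@(np.array(P)-E[:3,3]); return c["cx"]+c["fx"]*p[0]/-p[2], c["cy"]-c["fy"]*p[1]/-p[2]
E
python3 - <<'E'
from h import *
import pickle
s=cap("scene");t=cap("top")
pickle.dump((s,t),open("c0.pkl","wb"))
for n,c in(("scene",s),("top",t)):
    cv2.imwrite(f"pics/{n}0.png",c["img"]); print({k:np.round(v,3) for k,v in c.items() if k!="img"})
print(r.sense())
E
```

```text
pics
{'fx': np.float64(522.525), 'fy': np.float64(522.525), 'cx': np.float64(285.16), 'cy': np.float64(209.68), 'extrinsics': array([[-0.738, -0.449,  0.504,  1.331],
       [ 0.675, -0.471,  0.569,  0.662],
       [-0.018,  0.76 ,  0.65 ,  1.131],
       [ 0.   ,  0.   ,  0.   ,  1.   ]])}
{'fx': np.float64(536.541), 'fy': np.float64(536.541), 'cx': np.float64(277.486), 'cy': np.float64(198.915), 'extrinsics': array([[-0.021,  0.976, -0.215,  0.178],
       [-1.   , -0.021,  0.002, -0.211],
       [-0.003,  0.215,  0.977,  1.711],
       [ 0.   ,  0.   ,  0.   ,  1.   ]])}
{'time_s': 0.1, 'qpos': array([ 5.34516157e+01,  1.40827575e+01,  8.93194169e+01, -1.49908492e-04,
        7.67014945e+01, -9.97412950e+00]), 'dq': array([-0.05875443, -0.0536357 , -0.09134043, -0.02786162, -0.00304176,
        0.01825559]), 'joint_torque': array([-5.37403375e-04, -4.30673218e+01, -3.27127039e+01, -1.52643502e-04,
        2.86780203e-03, -1.02952484e-05]), 'tcp_pos': array([0.2904839 , 0.58095731, 0.25524702]), 'eef_rot': array([[-8.94355445e-01,  4.47355766e-01, -1.07543162e-03],
       [ 4.47356951e-01,  8.94354315e-01, -1.45507435e-03],
       [ 3.10881011e-04, -1.78245548e-03, -9.99998363e-01]]), 'force': array([0.20604841, 0.98425892, 0.45717234]), 'wrist_torque': array([-0.0272538 ,  0.03815907, -0.01352551]), 'grasp_force': 0.0, 'opening': 0.9958906771045755}
```

View pics/scene0.png

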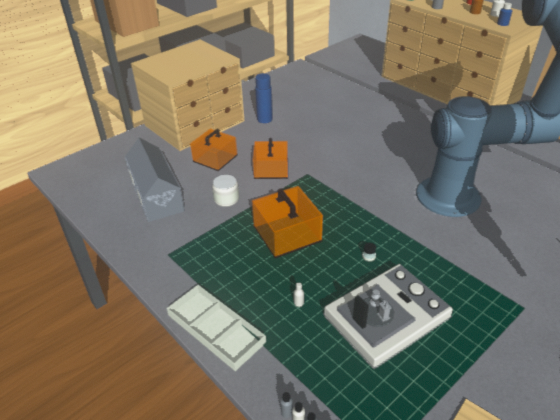

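View pics/top0.png

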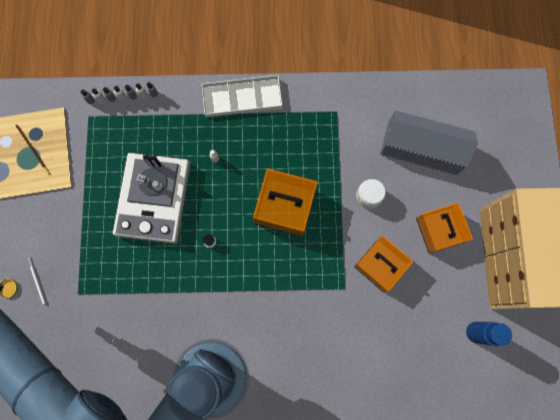

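The scene and top views show the hood on the mat at scene (287,220) / top (286,202). The look-alikes are two smaller amber hoods at top (385,264) and (444,228). The station is at top (152,198), the dropper at (214,156), the jar at (209,241) and the tub at (371,194). I choose the large hood on the mat and check it in a close crop.

```bash
python3 - <<'E'
from h import *
import pickle
s,t=pickle.load(open("c0.pkl","rb"))
def crop(c,x,y,w,h,k): return cv2.resize(c["img"][y:y+h,x:x+w],None,fx=k,fy=k,interpolation=cv2.INTER_CUBIC)
a=np.hstack([crop(t,240,155,100,75,4),crop(t,102,140,100,75*4//3,4)[:300]])
a=np.hstack([crop(t,245,160,80,80,5),crop(t,110,150,80,100,5)[:, :400]][0:1]+[crop(t,112,150,80,100,4)[:400]])
b=np.hstack([crop(s,245,180,80,80,5),crop(s,320,260,80*5//3,100,3)[:400]])
cv2.imwrite("pics/cropt.png",a)
c=np.hstack([crop(s,245,180,80,80,5),np.vstack([crop(s,318,260,133,104,3),np.zeros((88,399,3),np.uint8)])])
cv2.imwrite("pics/crops.png",c)
# masks
for n,c in(("s",s),("t",t)):
    hsv=cv2.cvtColor(c["img"],cv2.COLOR_BGR2HSV)
    m=cv2.inRange(hsv,(4,150,90),(18,255,255))
    if n=="s": m[:, :]=m
    m=cv2.morphologyEx(m,cv2.MORPH_CLOSE,np.ones((9,9)))
    for k in cv2.findContours(m,0,2)[0]:
        if cv2.contourArea(k)>400: print(n,cv2.contourArea(k),np.round(cv2.boxPoints(cv2.minAreaRect(k)),1).tolist(), cv2.approxPolyDP(k,4,True)[:,0].tolist())
    w=cv2.inRange(hsv,(0,0,190),(180,50,255))
    for k in cv2.findContours(w,0,2)[0]:
        if cv2.contourArea(k)>60: print(n,"white",cv2.contourArea(k),np.round(cv2.boxPoints(cv2.minAreaRect(k)),1).tolist())
E
```

```text
Traceback (most recent call last):
ValueError: all the input array dimensions except for the concatenation axis must match exactly, but along dimension 0, the array at index 0 has size 400 and the array at index 1 has size 300
```

```bash
python3 - <<'E'
from h import *
import pickle
s,t=pickle.load(open("c0.pkl","rb"))
def crop(c,x,y,w,h,k): return cv2.resize(c["img"][y:y+h,x:x+w],None,fx=k,fy=k,interpolation=cv2.INTER_CUBIC)
cv2.imwrite("pics/cropt.png",np.hstack([crop(t,246,162,80,80,5),crop(t,102,148,80*5//4,100,4)]))
cv2.imwrite("pics/crops.png",np.hstack([crop(s,247,180,80,80,5),crop(s,318,262,100*4//3,133,3)[:400]][:1]+[crop(s,320,263,133,100,3)] if 0 else [crop(s,318,258,133,110,6)]))
for n,c in(("s",s),("t",t)):
    hsv=cv2.cvtColor(c["img"],cv2.COLOR_BGR2HSV)
    m=cv2.inRange(hsv,(4,150,90),(18,255,255))
    m=cv2.morphologyEx(m,cv2.MORPH_CLOSE,np.ones((9,9)))
    for k in cv2.findContours(m,0,2)[0]:
        if cv2.contourArea(k)>400: print(n,cv2.contourArea(k),np.round(cv2.boxPoints(cv2.minAreaRect(k)),1).tolist(), cv2.approxPolyDP(k,3,True)[:,0].tolist())
    w=cv2.inRange(hsv,(0,0,190),(180,50,255))
    for k in cv2.findContours(w,0,2)[0]:
        if cv2.contourArea(k)>60: print(n,"white",cv2.contourArea(k),np.round(cv2.boxPoints(cv2.minAreaRect(k)),1).tolist())
E
```

```text
s 3366.5 [[245.89999389648438, 202.3000030517578], [309.3999938964844, 179.60000610351562], [329.70001220703125, 236.60000610351562], [266.20001220703125, 259.29998779296875]] [[298, 186], [252, 201], [254, 225], [274, 255], [321, 239], [322, 215]]
s 24969.0 [[-0.0, 181.0], [215.0, 181.0], [215.0, 419.0], [0.0, 419.0]] [[0, 190], [0, 419], [215, 419], [215, 411], [186, 399], [188, 385], [170, 378], [168, 369], [152, 364], [152, 354], [139, 347], [134, 326], [124, 324], [123, 316], [110, 312], [109, 297], [106, 309], [94, 310], [78, 276], [70, 275], [70, 256], [55, 242], [45, 217], [40, 217], [39, 211], [25, 213], [25, 204], [35, 191], [29, 181]]
s 1109.0 [[252.3000030517578, 141.6999969482422], [286.0, 140.6999969482422], [287.1000061035156, 176.6999969482422], [253.39999389648438, 177.6999969482422]] [[285, 141], [255, 142], [255, 177], [287, 176]]
s 1252.5 [[184.8000030517578, 157.0], [197.3000030517578, 123.19999694824219], [241.0, 139.3000030517578], [228.60000610351562, 173.10000610351562]] [[210, 128], [190, 143], [196, 161], [219, 168], [236, 153], [234, 137]]
s white 706.5 [[
[... 2042 characters left out ...]
3000030517578]]
t white 983.0 [[112.5, 232.89999389648438], [126.0, 152.1999969482422], [186.5, 162.1999969482422], [173.0, 243.0]]
t white 97.5 [[-0.0, 136.0], [11.0, 136.0], [11.0, 147.0], [0.0, 147.0]]
t white 319.0 [[211.5, 91.69999694824219], [228.39999389648438, 89.80000305175781], [230.6999969482422, 110.5999984741211], [213.8000030517578, 112.5]]
t white 352.0 [[260.1000061035156, 86.0999984741211], [278.70001220703125, 83.80000305175781], [281.3999938964844, 104.80000305175781], [262.79998779296875, 107.19999694824219]]
t white 349.0 [[234.89999389648438, 84.30000305175781], [253.10000610351562, 82.0], [256.29998779296875, 107.5999984741211], [238.10000610351562, 109.9000015258789]]
```

View pics/cropt.png

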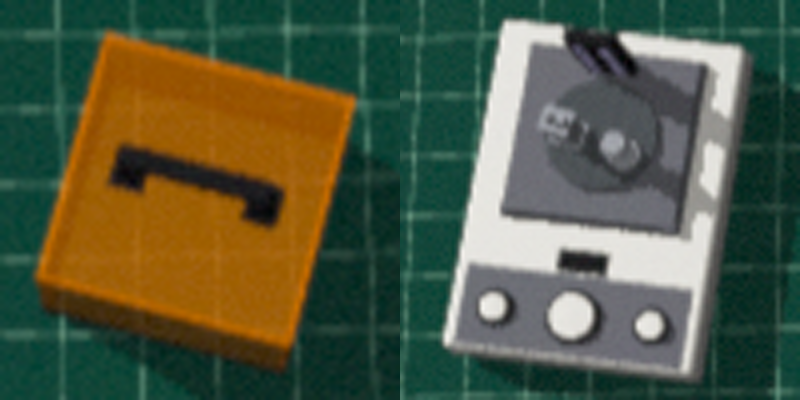

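View pics/crops.png

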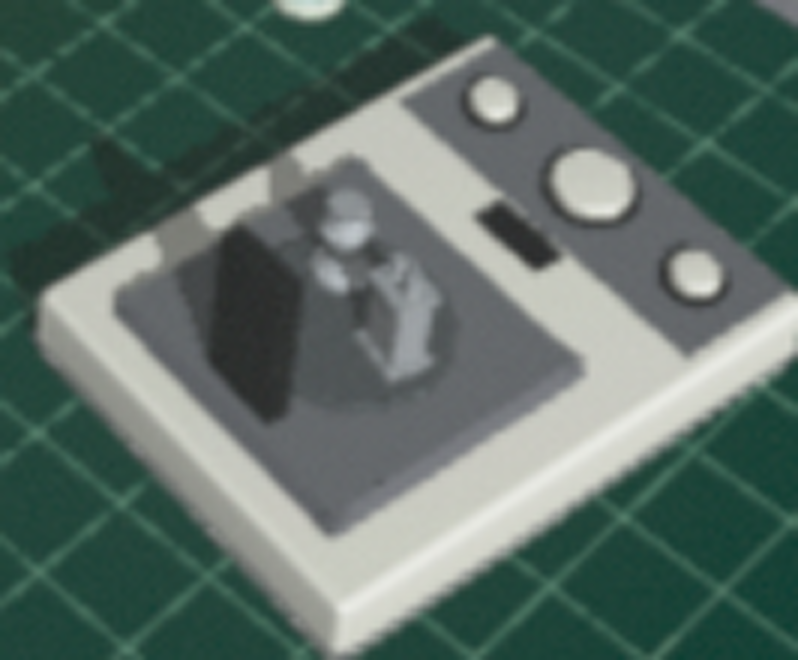

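The crops show the large square hood with a straight bar handle, bar ends at about top (271,193)–(302,201). The station's power, start and timer buttons are at top (125,224.5), (144.5,226.6) and (164.5,229). In the scene view the same buttons are at (433.5,304), (416,289) and (400,275). Next I triangulate.

```bash
cat > meas.py <<'E'
from h import *
import pickle
from scipy.ndimage import label
s,t=pickle.load(open("c0.pkl","rb"))
def cent(c,u,v,R,thr=170):
    g=cv2.cvtColor(c["img"],cv2.COLOR_BGR2GRAY); u0,v0=int(u)-R,int(v)-R
    p=cv2.resize(g[v0:v0+2*R+1,u0:u0+2*R+1],None,fx=8,fy=8,interpolation=cv2.INTER_LINEAR)
    L,n=label(p>thr); k=L[int((v-v0+.5)*8),int((u-u0+.5)*8)]; ys,xs=np.where(L==k)
    return (xs.mean()+.5)/8-.5+u0,(ys.mean()+.5)/8-.5+v0,len(xs)/64
B=[]
for n,a,b in(("power",(433.5,303.8),(125.25,224.5)),("start",(416.3,288.8),(144.7,226.7)),("timer",(400.2,274.7),(164.5,229.2))):
    R=9 if n=="start" else 6
    ca=cent(s,*a,R); cb=cent(t,*b,R-1); P,e=tri(s,ca[:2],t,cb[:2]); B.append(P); print(n,np.round(ca,1),np.round(cb,1),np.round(P,4),round(e,4))
B=np.array(B); y=B[0]-B[2]; print("len",np.linalg.norm(y)); yaw=np.arctan2(-y[0],y[1]); print("yaw",np.degrees(yaw))
def sp(c,pts,w=3):
    g=cv2.GaussianBlur(cv2.cvtColor(c["img"],cv2.COLOR_BGR2GRAY),(3,3),0)
    q=np.array(pts,np.float32).reshape(-1,1,2)
    return cv2.cornerSubPix(g,q.copy(),(w,w),(-1,-1),(3,50,.01))[:,0]
R=np.array([[np.cos(yaw),-np.sin(yaw)],[np.sin(yaw),np.cos(yaw)]])
# station corners: (name, scene, top)
C=dict(BL=None)
def sc(x,y): return (x/6+318,y/6+258)
def tc(x,y): return ((x-400)/4+102,y/4+148)
S={"deckBR":(sc(42,300),tc(748,47)),"deckFR":(sc(493,37),None),"deckBL":(sc(338,607),tc(505,20)),
"plBL":(sc(333,535),tc(530,44)),"plFL":(sc(583,368),tc(503,214)),"plFR":(sc(355,157),tc(681,235)),"plBR":(sc(115,300),tc(706,67))}
org=B.mean(0)[:2]-R@[-.1,0]
print("origin",org,"seat",org+R@[.045,0])
for k,(a,b) in S.items():
    if a and b:
        a2,b2=sp(s,[a])[0],sp(t,[b])[0]
        for A,Bb in((a,b),(a2,b2)):
            P,e=tri(s,A,t,Bb); print(k,np.round(A,1),np.round(Bb,1),np.round(P,4),round(e,4),"local",np.round(R.T@(P[:2]-org),4))
print("hood")
H={"a":((298,186),(317,181.4)),"b":((252,201),(267.4,168.6)),"c":((322,215),(304.6,231)),"d":((274,229),(253.6,217.6))}
# match by plane first
for k,(a,b) in H.items(): print(k,"scene",np.round(plane(s,*a,.11),3),"top",np.round(plane(t,*b,.11),3), np.round(sp(s,[a])[0],1),np.round(sp(t,[b])[0],1))
for n,c,x in(("s",s,(265,175,60,50)),("t",t,(262,185,46,28))):
    u,v,w,h=x; m=(c["img"][v:v+h,u:u+w].max(2)<75).astype(np.uint8)
    k=max(cv2.findContours(m,0,2)[0],key=cv2.contourArea); print(n,cv2.contourArea(k),np.round(cv2.boxPoints(cv2.minAreaRect(k))+[u,v],1).tolist())
for n,b in(("jar",(209,241)),("dropper",(214,156)),("tub",(371,192))): print(n,plane(t,*b,{"jar":.044,"dropper":.078,"tub":.075}[n]))
E
python3 meas.py
```

```text
power [433.8 303.2  36.9] [124.5 224.   30.4] [0.4718 0.2654 0.0579] 0.0002
start [416.5 288.3 100.6] [144.2 226.4  91.3] [0.4629 0.2038 0.0579] 0.0002
timer [400.1 274.3  31.5] [163.8 228.8  30. ] [0.4541 0.1423 0.0573] 0.0
len 0.12428621554651574
yaw -8.182557558750359
origin [0.56190081 0.18957891] seat [0.60644269 0.18317417]
deckBR [325. 308.] [189.  159.8] [0.6797 0.0718 0.041 ] 0.0055 local [ 0.1334 -0.0998]
deckBR [324.7 306.1] [186.9 159.4] [0.6801 0.0747 0.051 ] 0.0005 local [ 0.1334 -0.0969]
deckBL [374.3 359.2] [128.2 153. ] [0.7066 0.2654 0.0476] 0.0003 local [0.1325 0.0957]
deckBL [374.3 359.2] [127.8 152.6] [0.7076 0.2662 0.0494] 0.0006 local [0.1333 0.0966]
plBL [373.5 347.2] [134.5 159. ] [0.6847 0.2435 0.0514] 0.0001 local [0.1138 0.0709]
plBL [372.4 347.3] [134.7 158.1] [0.6875 0.2426 0.0527] 0.0002 local [0.1168 0.0704]
plFL [415.2 319.3] [127.8 201.5] [0.5444 0.2607 0.0513] 0.0021 local [-0.0274  0.0679]
plFL [415.3 319.1] [126.5 201. ] [0.5458 0.2629 0.0553] 0.0001 local [-0.0263  0.0703]
plFR [377.2 284.2] [172.2 206.8] [0.5242 0.1192 0.0523] 0.002 local [-0.02
[... 188 characters left out ...]
BR [336.1 306.9] [178.3 163.3] [0.6652 0.1007 0.0587] 0.0002 local [ 0.1149 -0.0732]
hood
a scene [ 0.432 -0.288  0.11 ] top [ 0.583 -0.337  0.11 ] [298. 186.] [319.5 182.2]
b scene [ 0.586 -0.332  0.11 ] top [ 0.627 -0.185  0.11 ] [252. 201.] [265.5 167.6]
c scene [ 0.477 -0.138  0.11 ] top [ 0.429 -0.294  0.11 ] [322.7 215. ] [304.4 230.5]
d scene [ 0.621 -0.19   0.11 ] top [ 0.474 -0.14   0.11 ] [274. 229.] [252.8 217.5]
s 143.0 [[276.0, 184.1], [294.0, 182.9], [296.2, 216.7], [278.2, 217.9]]
t 147.5 [[267.4, 198.0], [269.5, 190.4], [302.5, 199.3], [300.4, 206.9]]
jar [0.41462255 0.00275548 0.044     ]
dropper [ 0.68098263 -0.01573949  0.078     ]
tub [ 0.55374068 -0.50716162  0.075     ]
```

```bash
python3 - <<'E'
from h import *
import pickle
s,t=pickle.load(open("c0.pkl","rb"))
H={"FR":((298,186),(304.6,231)),"BR":((252,201),(317,181.4)),"FL":((322.3,215),(253.6,217.6)),"BL":((274,229),(267.4,168.6))}
Q=[]
for k,(a,b) in H.items():
    P,e=tri(s,a,t,b);Q.append(P);print(k,np.round(P,4),round(e,4))
def crop(c,x,y,w,h,k): return cv2.resize(c["img"][y:y+h,x:x+w],None,fx=k,fy=k,interpolation=cv2.INTER_CUBIC)
cv2.imwrite("pics/handle.png",np.hstack([crop(s,247,180,80,80,5),crop(t,265,180,40,40,10)]))
E
```

```text
FR [ 0.4292 -0.293   0.1061] 0.0026
BR [ 0.5831 -0.3364  0.1059] 0.002
FL [ 0.474  -0.1399  0.1071] 0.0012
BL [ 0.625  -0.1849  0.1162] 0.0004
```

View pics/handle.png

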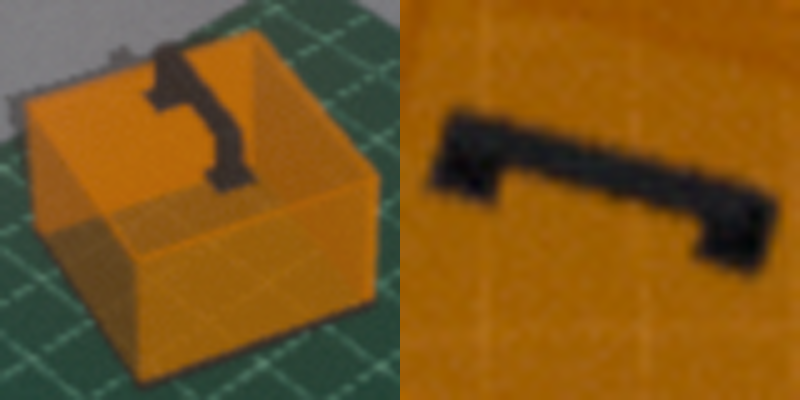

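The crop confirms a bar handle across the full-size hood. The near top corner is at scene (274,231), and the bar-top centre is at about scene (286.8,198) and top (285.4,196.9).

```bash
python3 - <<'E'
from h import *
import pickle
s,t=pickle.load(open("c0.pkl","rb"))
print(tri(s,(286.8,198),t,(285.4,196.9)),plane(t,285.4,196.9,.15),plane(s,286.8,198,.15))
print(tri(s,(274,231.4),t,(267.4,168.6)))
d=[plane(t,(50-0)/10+265,(105)/10+180,.15),plane(t,378/10+265,195/10+180,.15)]
v=d[0]-d[1];print(np.linalg.norm(v),np.degrees(np.arctan2(-v[0],v[1])))
st=r.sense();R=st["eef_rot"];D=R.T@(np.array([.527,-.238,.23])-st["tcp_pos"]);print("tool delta units",D/.03,st["time_s"])
E
```

```text
(array([ 0.52754325, -0.2371552 ,  0.14518462]), np.float64(0.0017726231768954686)) [ 0.52706915 -0.23773843  0.15      ] [ 0.53101379 -0.23197724  0.15      ]
(array([ 0.62672365, -0.18429647,  0.10853343]), np.float64(0.0016579082131285769))
0.10155849251961926 -16.969465307259014
tool delta units [-19.26345195 -20.88620545   0.87280882] 0.1
```

Request:
apply_moves(
  commands=[
    [[-0.8, -0.87, 0.035, 0, 0, 0, 1], [-0.8, -0.87, 0.035, 0, 0, 0, 1], [-0.8, -0.87, 0.035, 0, 0, 0, 1], [-0.8, -0.87, 0.035, 0, 0, 0, 1], [-0.8, -0.87, 0.035, 0, 0, 0, 1]],
  ],
)

```text
time_s: 0.52
tcp_pos: [0.3395, 0.4093, 0.2504]
eef_rot: [[-0.895, 0.447, -0.001], [0.447, 0.895, -0.001], [0.0, -0.001, -1.0]]
force: [-0.2, 0.5, 0.5]
opening: 1.002
grasp_force: 0.0
```

Request:
apply_moves(
  commands=[
    [[-0.8, -0.87, 0.035, 0, 0, 0, 1], [-0.8, -0.87, 0.035, 0, 0, 0, 1], [-0.8, -0.87, 0.035, 0, 0, 0, 1], [-0.8, -0.87, 0.035, 0, 0, 0, 1], [-0.8, -0.87, 0.035, 0, 0, 0, 1]],
  ],
)

```text
time_s: 0.93
tcp_pos: [0.3885, 0.2389, 0.2454]
eef_rot: [[-0.895, 0.447, -0.0], [0.447, 0.895, -0.0], [0.0, -0.0, -1.0]]
force: [1.3, -0.8, -0.4]
opening: 1.003
grasp_force: 0.0
```

Request:
apply_moves(
  commands=[
    [[-0.8, -0.87, 0.035, 0, 0, 0, 1], [-0.8, -0.87, 0.035, 0, 0, 0, 1], [-0.8, -0.87, 0.035, 0, 0, 0, 1], [-0.8, -0.87, 0.035, 0, 0, 0, 1], [-0.8, -0.87, 0.035, 0, 0, 0, 1]],
  ],
)

```text
time_s: 1.35
tcp_pos: [0.4375, 0.0685, 0.2403]
eef_rot: [[-0.894, 0.447, -0.0], [0.447, 0.894, 0.0], [0.0, 0.0, -1.0]]
force: [1.4, 0.5, 0.0]
opening: 1.001
grasp_force: 0.0
```

Request:
apply_moves(
  commands=[
    [[-0.8, -0.87, 0.035, 0, 0, 0, 1], [-0.8, -0.87, 0.035, 0, 0, 0, 1], [-0.8, -0.87, 0.035, 0, 0, 0, 1], [-0.8, -0.87, 0.035, 0, 0, 0, 1], [-0.8, -0.87, 0.035, 0, 0, 0, 1]],
  ],
)

```text
time_s: 1.77
tcp_pos: [0.4864, -0.102, 0.2349]
eef_rot: [[-0.894, 0.448, -0.0], [0.448, 0.894, 0.0], [0.0, 0.0, -1.0]]
force: [0.6, 2.1, 0.6]
opening: 1.001
grasp_force: 0.0
```

Request:
apply_moves(
  commands=[
    [[-0.8, -0.87, 0.035, 0, 0, 0, 1], [-0.8, -0.87, 0.035, 0, 0, 0, 1], [-0.8, -0.87, 0.035, 0, 0, 0, 1], [-0.8, -0.87, 0.035, 0, 0, 0, 1], [0, 0, 0, 0, 0, 1, 1]],
  ],
)

```text
time_s: 2.18
tcp_pos: [0.5262, -0.2417, 0.2305]
eef_rot: [[-0.842, 0.54, -0.0], [0.54, 0.842, -0.002], [-0.001, -0.001, -1.0]]
force: [-0.4, -0.3, 0.1]
opening: 1.001
grasp_force: 0.0
```

Request:
apply_moves(
  commands=[
    [[0, 0, 0, 0, 0, 1, 1], [0, 0, 0, 0, 0, 1, 1], [0, 0, 0, 0, 0, 1, 1], [0, 0, 0, 0, 0, 1, 1], [0, 0, 0, 0, 0, 1, 1]],
  ],
)

```text
time_s: 2.6
tcp_pos: [0.5254, -0.2364, 0.2305]
eef_rot: [[-0.481, 0.877, -0.001], [0.877, 0.481, 0.001], [0.001, -0.0, -1.0]]
force: [0.3, 0.6, 0.2]
opening: 1.001
grasp_force: 0.0
```

Request:
apply_moves(
  commands=[
    [[0, 0, 0, 0, 0, 1, 1], [0, 0, 0, 0, 0, 1, 1], [0, 0, 0, 0, 0, 1, 1], [0, 0, 0, 0, 0, 1, 1], [0, 0, 0, 0, 0, 1, 1]],
  ],
)

```text
time_s: 3.02
tcp_pos: [0.5254, -0.2364, 0.2305]
eef_rot: [[-0.002, 1.0, -0.001], [1.0, 0.002, 0.001], [0.001, -0.001, -1.0]]
force: [-0.3, -0.2, 0.4]
opening: 0.998
grasp_force: 0.0
```

Request:
apply_moves(
  commands=[
    [[0, 0, 0, 0, 0, 1, 1], [0, 0, 0, 0, 0, 1, 1], [0, 0, 0, 0, 0, 0.9, 1], [0, 0, 0, 0, 0, 0, 1], [0, 0, 0, 0, 0, 0, 1]],
  ],
)

```text
time_s: 3.43
tcp_pos: [0.5255, -0.2364, 0.2307]
eef_rot: [[0.277, 0.961, -0.001], [0.961, -0.277, 0.0], [0.0, -0.001, -1.0]]
force: [-0.1, 0.3, 0.2]
opening: 0.999
grasp_force: 0.0
```

```bash
cat > go.py <<'E'
from h import *
import sys
x,y,z,yaw=map(float,sys.argv[1:5]); st=r.sense();R=st["eef_rot"]
print("t",st["time_s"],"tcp",np.round(st["tcp_pos"],4),"F",np.round(st["force"],2),"T",np.round(st["wrist_torque"],2),"op",round(st["opening"],3),round(st["grasp_force"],1))
cy=np.degrees(np.arctan2(R[1,1],R[0,1])); print("toolY yaw",cy,"tilt",np.round(R[:,2],4))
print("units xyz",np.round(R.T@(np.array([x,y,z])-st["tcp_pos"])/.03,2),"rz units",np.radians(cy-yaw)/.1)
E
python3 go.py .528 -.238 .149 -16.4
```

```text
t 3.4333 tcp [ 0.5255 -0.2364  0.2307] F [-0.11  0.26  0.22] T [0.08 0.01 0.  ] op 0.999 0.0
toolY yaw -16.082508483620693 tilt [-7.e-04  5.e-04 -1.e+00]
units xyz [-0.03  0.1   2.72] rz units 0.055412723079683944
```

Request:
apply_moves(
  commands=[
    [[0, 0.05, 0.7, 0, 0, 0.06, 1], [0, 0.05, 0.7, 0, 0, 0, 1], [0, 0, 0.7, 0, 0, 0, 1], [0, 0, 0.62, 0, 0, 0, 1], [0, 0, 0, 0, 0, 0, 1]],
  ],
)

```text
time_s: 3.85
tcp_pos: [0.5262, -0.2358, 0.145]
eef_rot: [[0.283, 0.959, -0.007], [0.959, -0.283, 0.005], [0.003, -0.008, -1.0]]
force: [-1.0, 0.3, -0.7]
opening: 0.999
grasp_force: 0.0
```

Request:
apply_moves(
  commands=[
    [[0, 0, 0, 0, 0, 0, -1], [0, 0, 0, 0, 0, 0, -1], [0, 0, 0, 0, 0, 0, -1], [0, 0, 0, 0, 0, 0, -1], [0, 0, 0, 0, 0, 0, -1]],
  ],
  grip_force=50,
)

```text
time_s: 4.27
tcp_pos: [0.5291, -0.2378, 0.1507]
eef_rot: [[0.285, 0.959, 0.002], [0.959, -0.285, -0.001], [-0.001, 0.002, -1.0]]
force: [-0.5, 0.2, 0.3]
opening: 0.301
grasp_force: 0.0
```

Request:
apply_moves(
  commands=[
    [[0, 0, 0, 0, 0, 0, -1], [0, 0, 0, 0, 0, 0, -1], [0, 0, 0, 0, 0, 0, -1], [0, 0, 0, 0, 0, 0, -1], [0, 0, 0, 0, 0, 0, -1]],
  ],
)

```text
time_s: 4.68
tcp_pos: [0.5286, -0.2375, 0.1501]
eef_rot: [[0.285, 0.959, -0.0], [0.959, -0.285, -0.0], [-0.0, 0.0, -1.0]]
force: [-3.0, 0.2, 6.1]
opening: 0.152
grasp_force: 52.3
```

Request:
apply_moves(
  commands=[
    [[0, 0, -0.2, 0, 0, 0, -1], [0, 0, -0.4, 0, 0, 0, -1], [0, 0, -0.6, 0, 0, 0, -1], [0, 0, -0.7, 0, 0, 0, -1], [0, 0, -0.7, 0, 0, 0, -1]],
  ],
)

```text
time_s: 5.1
tcp_pos: [0.5282, -0.2371, 0.228]
eef_rot: [[0.285, 0.959, -0.001], [0.959, -0.285, 0.001], [0.001, -0.001, -1.0]]
force: [0.7, -0.9, -3.8]
opening: 0.152
grasp_force: 51.1
```

Request:
apply_moves(
  commands=[
    [[0, 0, -0.7, 0, 0, 0, -1], [0, 0, -0.7, 0, 0, 0, -1], [0, 0, -0.7, 0, 0, 0, -1], [0, 0, -0.7, 0, 0, 0, -1], [0, 0, -0.7, 0, 0, 0, -1]],
  ],
)

```text
time_s: 5.52
tcp_pos: [0.5283, -0.2371, 0.3336]
eef_rot: [[0.285, 0.959, -0.0], [0.959, -0.285, 0.0], [0.0, -0.0, -1.0]]
force: [0.4, -0.2, -3.5]
opening: 0.154
grasp_force: 51.1
```

Request:
apply_moves(
  commands=[
    [[0, 0, -0.5, 0, 0, 0, -1], [0, 0, -0.3, 0, 0, 0, -1], [0, 0, -0.1, 0, 0, 0, -1], [0, 0, 0, 0, 0, 0, -1], [0, 0, 0, 0, 0, 0, -1]],
  ],
)

```text
time_s: 5.93
tcp_pos: [0.5282, -0.2371, 0.3582]
eef_rot: [[0.285, 0.959, -0.002], [0.959, -0.285, 0.001], [0.001, -0.002, -1.0]]
force: [0.5, -0.5, -3.9]
opening: 0.157
grasp_force: 51.1
```

```bash
python3 go.py .606 .183 .36 -8.2; python3 - <<'E'
from h import *
import pickle
s=cap("scene");t=cap("top");pickle.dump((s,t),open("c1.pkl","wb"))
cv2.imwrite("pics/lift.png",np.vstack([np.hstack([cv2.resize(s["img"][90:300,180:460],None,fx=1.4,fy=1.4),cv2.resize(t["img"][90:300,100:380],None,fx=1.4,fy=1.4)])]))
E
```

```text
t 5.9333 tcp [ 0.5282 -0.2371  0.3582] F [ 0.55 -0.45 -3.92] T [-0.01  0.03  0.03] op 0.157 51.1
toolY yaw -16.55617375528539 tilt [-0.0017  0.0012 -1.    ]
units xyz [14.16 -1.51 -0.05] rz units -1.4584274489846896
```

View pics/lift.png

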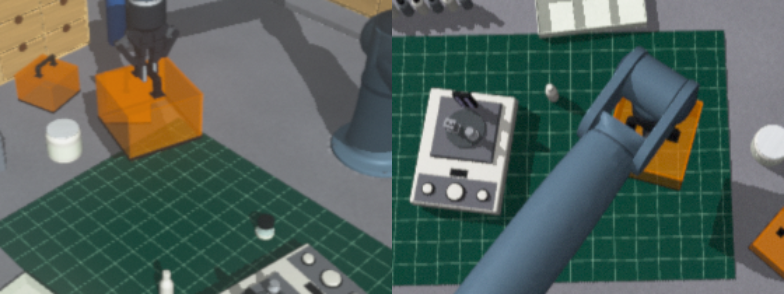

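The lifted hood hangs level from the bar. Weight is about 3.9 N, which is within range. I turn it to the station's yaw and carry it over.

Request:
apply_moves(
  commands=[
    [[0, 0, 0, 0, 0, -0.5, -1], [0, 0, 0, 0, 0, -0.5, -1], [0, 0, 0, 0, 0, -0.46, -1], [0.2, 0, 0, 0, 0, 0, -1], [0.4, 0, 0, 0, 0, 0, -1]],
  ],
)

```text
time_s: 6.45
tcp_pos: [0.5308, -0.2197, 0.3584]
eef_rot: [[0.145, 0.989, -0.001], [0.989, -0.145, 0.001], [0.001, -0.002, -1.0]]
force: [0.4, 0.0, -2.5]
opening: 0.147
grasp_force: 51.1
```

Request:
apply_moves(
  commands=[
    [[0.7, 0.05, 0, 0, 0, 0, -1], [0.8, 0.05, 0, 0, 0, 0, -1], [0.8, 0.05, 0, 0, 0, 0, -1], [0.8, 0.05, 0, 0, 0, 0, -1], [0.8, 0.05, 0, 0, 0, 0, -1]],
  ],
)

```text
time_s: 6.87
tcp_pos: [0.5551, -0.1026, 0.3591]
eef_rot: [[0.143, 0.99, -0.001], [0.99, -0.143, 0.001], [0.001, -0.001, -1.0]]
force: [-0.1, 0.5, -2.8]
opening: 0.15
grasp_force: 51.1
```

Request:
apply_moves(
  commands=[
    [[0.8, 0.05, 0, 0, 0, 0, -1], [0.8, 0.05, 0, 0, 0, 0, -1], [0.8, 0.05, 0, 0, 0, 0, -1], [0.8, 0.05, 0, 0, 0, 0, -1], [0.8, 0.05, 0, 0, 0, 0, -1]],
  ],
)

```text
time_s: 7.28
tcp_pos: [0.5794, 0.0152, 0.3591]
eef_rot: [[0.143, 0.99, -0.001], [0.99, -0.143, 0.001], [0.0, -0.001, -1.0]]
force: [0.7, -0.4, -3.6]
opening: 0.151
grasp_force: 51.1
```

Request:
apply_moves(
  commands=[
    [[0.8, 0.05, 0, 0, 0, 0, -1], [0.8, 0, 0, 0, 0, 0, -1], [0.8, 0, 0, 0, 0, 0, -1], [0.8, 0, 0, 0, 0, 0, -1], [0.8, 0, 0, 0, 0, 0, -1]],
  ],
)

```text
time_s: 7.7
tcp_pos: [0.5977, 0.1338, 0.359]
eef_rot: [[0.143, 0.99, -0.001], [0.99, -0.143, 0.0], [0.0, -0.001, -1.0]]
force: [0.2, -0.1, -2.7]
opening: 0.157
grasp_force: 51.1
```

Request:
apply_moves(
  commands=[
    [[0.6, 0, 0, 0, 0, 0, -1], [0.4, 0, 0, 0, 0, 0, -1], [0.3, 0, 0, 0, 0, 0, -1], [0, 0, 0, 0, 0, 0, -1], [0, 0, 0, 0, 0, 0, -1]],
  ],
)

```text
time_s: 8.12
tcp_pos: [0.6037, 0.17, 0.3593]
eef_rot: [[0.142, 0.99, -0.001], [0.99, -0.142, -0.001], [-0.001, -0.0, -1.0]]
force: [-0.6, -0.6, -3.7]
opening: 0.151
grasp_force: 51.1
```

```bash
python3 go.py .6055 .1825 .358 -8.2; python3 - <<'E'
from h import *
import pickle
s=cap("scene");t=cap("top");pickle.dump((s,t),open("c2.pkl","wb"))
st=r.sense();p=st["tcp_pos"]
print("proj tcp s,t",proj(s,p),proj(t,p))
# predicted hood corners
a=np.arctan2(st["eef_rot"][1,1],st["eef_rot"][0,1]);R=np.array([[np.cos(a),-np.sin(a)],[np.sin(a),np.cos(a)]])
for z in(.11,0):
  for i,j in((1,1),(1,-1),(-1,1),(-1,-1)):
    P=np.r_[p[:2]+R@[.08*i,.08*j],p[2]-.150+z]; print(z,i,j,np.round(proj(s,P),1),np.round(proj(t,P),1))
a=cv2.resize(s["img"][190:370,290:470],None,fx=3.3,fy=3.3,interpolation=cv2.INTER_CUBIC); cv2.imwrite("pics/hover.png",a)
E
```

```text
t 8.1167 tcp [0.6037 0.17   0.3593] F [-0.62 -0.56 -3.68] T [-0.05  0.04 -0.  ] op 0.151 51.1
toolY yaw -8.187250530300778 tilt [-5.e-04 -6.e-04 -1.e+00]
units xyz [ 0.42 -0.    0.04] rz units 0.0022252022413466097
proj tcp s,t (np.float64(384.34445897077865), np.float64(222.35043780259826)) (np.float64(130.85597163923896), np.float64(154.25691068057967))
0.11 1 1 [379.8 272.3] [111.3 127.4]
0.11 1 -1 [332.3 229.8] [169.  134.1]
0.11 -1 1 [434.1 241.5] [100.  183.7]
0.11 -1 -1 [384.8 203.7] [159.  190.8]
0 1 1 [374.8 306.1] [122.7 140.3]
0 1 -1 [330.5 263.2] [176.5 146.6]
0 -1 1 [426.3 275.2] [112.5 192.9]
0 -1 -1 [380.2 236.9] [167.4 199.6]
```

View pics/hover.png

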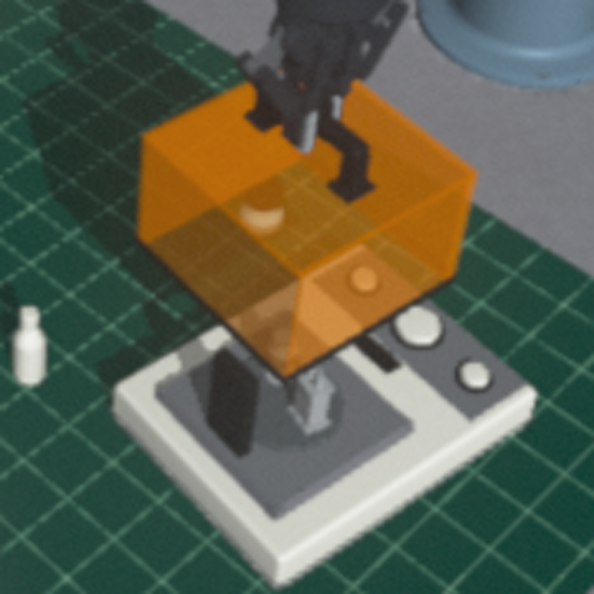

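The hover view shows the hood level and square to the station, with its near lower corner at scene (377,304) and nothing touching. I finish the shift and lower it to just above the plinth to check again.

Request:
apply_moves(
  commands=[
    [[0.2, 0.01, 0, 0, 0, 0, -1], [0.2, 0.01, 0, 0, 0, 0, -1], [0, 0, 0.1, 0, 0, 0, -1], [0, 0, 0.3, 0, 0, 0, -1], [0, 0, 0.5, 0, 0, 0, -1]],
  ],
)

```text
time_s: 8.63
tcp_pos: [0.6069, 0.1819, 0.3335]
eef_rot: [[0.143, 0.99, 0.003], [0.99, -0.143, 0.0], [0.001, 0.003, -1.0]]
force: [1.1, 0.2, -3.6]
opening: 0.147
grasp_force: 51.1
```

Request:
apply_moves(
  commands=[
    [[0, 0, 0.5, 0, 0, 0, -1], [0, 0, 0.5, 0, 0, 0, -1], [0, 0, 0.5, 0, 0, 0, -1], [0, 0, 0.5, 0, 0, 0, -1], [0, 0, 0.5, 0, 0, 0, -1]],
  ],
)

```text
time_s: 9.05
tcp_pos: [0.6058, 0.1816, 0.2557]
eef_rot: [[0.143, 0.99, -0.001], [0.99, -0.143, -0.0], [-0.0, -0.001, -1.0]]
force: [0.0, -0.1, -2.8]
opening: 0.158
grasp_force: 51.1
```

Request:
apply_moves(
  commands=[
    [[0, 0, 0.5, 0, 0, 0, -1], [0, 0, 0.4, 0, 0, 0, -1], [0, 0, 0.1, 0, 0, 0, -1], [0, 0, 0, 0, 0, 0, -1], [0, 0, 0, 0, 0, 0, -1]],
  ],
)

```text
time_s: 9.47
tcp_pos: [0.6065, 0.1818, 0.2279]
eef_rot: [[0.143, 0.99, 0.001], [0.99, -0.143, 0.0], [0.0, 0.001, -1.0]]
force: [0.2, -0.6, -3.0]
opening: 0.152
grasp_force: 51.1
```

```bash
python3 go.py .606 .182 .222 -8.2; python3 - <<'E'
from h import *
import pickle
s=cap("scene");t=cap("top");pickle.dump((s,t),open("c3.pkl","wb"))
st=r.sense();p=st["tcp_pos"]
a=np.arctan2(st["eef_rot"][1,1],st["eef_rot"][0,1]);R=np.array([[np.cos(a),-np.sin(a)],[np.sin(a),np.cos(a)]])
for z in(.11,0):
  for i,j in((1,1),(1,-1),(-1,1),(-1,-1)):
    P=np.r_[p[:2]+R@[.08*i,.08*j],p[2]-.150+z]; print(z,i,j,np.round(proj(s,P),1),np.round(proj(t,P),1))
A=cv2.resize(s["img"][220:370,310:460],None,fx=4,fy=4,interpolation=cv2.INTER_CUBIC)[:600,:]
B=cv2.resize(t["img"][130:280,95:145],None,fx=4,fy=4,interpolation=cv2.INTER_CUBIC)
cv2.imwrite("pics/low.png",np.hstack([A,B]))
E
```

```text
t 9.4667 tcp [0.6065 0.1818 0.2279] F [ 0.16 -0.59 -2.96] T [-0.    0.   -0.02] op 0.152 51.1
toolY yaw -8.19592201169987 tilt [ 7.e-04  0.e+00 -1.e+00]
units xyz [ 0.   -0.02  0.2 ] rz units 0.000711743226950492
0.11 1 1 [377.5 316. ] [120.4 141.6]
0.11 1 -1 [333.  272.5] [173.5 147.8]
0.11 -1 1 [428.5 284.7] [110.3 193.6]
0.11 -1 -1 [382.4 245.8] [164.5 200.1]
0 1 1 [373.  345.1] [130.4 152.7]
0 1 -1 [331.2 301.8] [180.2 158.5]
0 -1 1 [421.5 314. ] [121.2 201.6]
0 -1 -1 [378.2 275. ] [171.9 207.7]
```

View pics/low.png

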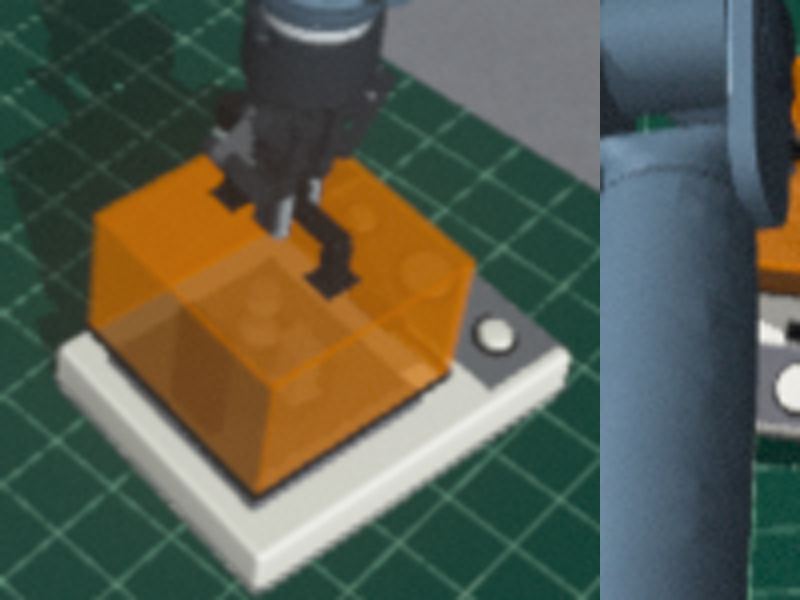

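The hood is level, with its near lower corner at scene (374,346) and its pixels within about 1 px of the prediction. The plinth lies inside its outline. I lower it gently and watch the force.

Request:
apply_moves(
  commands=[
    [[0, 0, 0.12, 0, 0, 0, -1], [0, 0, 0.12, 0, 0, 0, -1], [0, 0, 0.12, 0, 0, 0, -1], [0, 0, 0.12, 0, 0, 0, -1], [0, 0, 0, 0, 0, 0, -1]],
  ],
)

```text
time_s: 9.98
tcp_pos: [0.6056, 0.1817, 0.2118]
eef_rot: [[0.143, 0.99, -0.002], [0.99, -0.143, -0.0], [-0.001, -0.002, -1.0]]
force: [-0.4, -0.7, -3.5]
opening: 0.154
grasp_force: 51.1
```

Request:
apply_moves(
  commands=[
    [[0, 0, 0.08, 0, 0, 0, -1], [0, 0, 0.08, 0, 0, 0, -1], [0, 0, 0.08, 0, 0, 0, -1], [0, 0, 0, 0, 0, 0, -1], [0, 0, 0, 0, 0, 0, -1]],
  ],
)

```text
time_s: 10.4
tcp_pos: [0.6061, 0.1818, 0.2056]
eef_rot: [[0.142, 0.99, -0.0], [0.99, -0.142, -0.0], [-0.0, -0.0, -1.0]]
force: [0.8, 0.2, -3.6]
opening: 0.155
grasp_force: 51.1
```

Request:
apply_moves(
  commands=[
    [[0, 0, 0.05, 0, 0, 0, -1], [0, 0, 0.05, 0, 0, 0, -1], [0, 0, 0, 0, 0, 0, -1], [0, 0, 0, 0, 0, 0, -1]],
  ],
)

```text
time_s: 10.73
tcp_pos: [0.6062, 0.1818, 0.2028]
eef_rot: [[0.143, 0.99, -0.0], [0.99, -0.143, -0.0], [-0.0, -0.0, -1.0]]
force: [-0.4, -0.0, -3.2]
opening: 0.152
grasp_force: 51.1
```

Request:
apply_moves(
  commands=[
    [[0, 0, 0.04, 0, 0, 0, -1], [0, 0, 0, 0, 0, 0, -1], [0, 0, 0, 0, 0, 0, -1]],
  ],
)

```text
time_s: 10.98
tcp_pos: [0.6062, 0.1818, 0.2016]
eef_rot: [[0.143, 0.99, -0.0], [0.99, -0.143, 0.0], [-0.0, -0.0, -1.0]]
force: [0.3, -0.1, -3.2]
opening: 0.151
grasp_force: 51.1
```

Request:
apply_moves(
  commands=[
    [[0, 0, 0.03, 0, 0, 0, -1], [0, 0, 0, 0, 0, 0, -1], [0, 0, 0, 0, 0, 0, -1]],
  ],
)

```text
time_s: 11.23
tcp_pos: [0.6062, 0.1818, 0.2007]
eef_rot: [[0.142, 0.99, -0.0], [0.99, -0.142, -0.0], [-0.0, -0.0, -1.0]]
force: [-0.2, 0.5, -3.8]
opening: 0.156
grasp_force: 51.1
```

Request:
apply_moves(
  commands=[
    [[0, 0, 0.03, 0, 0, 0, -1], [0, 0, 0, 0, 0, 0, -1], [0, 0, 0, 0, 0, 0, -1]],
  ],
)

```text
time_s: 11.48
tcp_pos: [0.6063, 0.1819, 0.2003]
eef_rot: [[0.142, 0.99, 0.0], [0.99, -0.142, 0.0], [0.0, 0.0, -1.0]]
force: [-1.6, 0.2, -0.8]
opening: 0.148
grasp_force: 51.4
```

Request:
apply_moves(
  commands=[
    [[0, 0, 0.02, 0, 0, 0, -1], [0, 0, 0, 0, 0, 0, -1], [0, 0, 0, 0, 0, 0, -1]],
  ],
)

```text
time_s: 11.73
tcp_pos: [0.6063, 0.1819, 0.2003]
eef_rot: [[0.142, 0.99, 0.0], [0.99, -0.142, -0.0], [0.0, 0.0, -1.0]]
force: [-5.1, -0.8, 4.8]
opening: 0.154
grasp_force: 52.2
```

Request:
apply_moves(
  commands=[
    [[0, 0, 0.02, 0, 0, 0, -1], [0, 0, 0, 0, 0, 0, -1], [0, 0, 0, 0, 0, 0, -1]],
  ],
)

```text
time_s: 11.98
tcp_pos: [0.6064, 0.1819, 0.2003]
eef_rot: [[0.142, 0.99, 0.0], [0.99, -0.142, -0.0], [-0.0, 0.0, -1.0]]
force: [-6.3, -1.4, 7.7]
opening: 0.154
grasp_force: 52.6
```

Contact is at TCP z 0.2003, exactly deck + 150 mm, so the hood is flush. I release it, rise and look.

Request:
apply_moves(
  commands=[
    [[0, 0, 0, 0, 0, 0, 0.2], [0, 0, 0, 0, 0, 0, 0.2], [0, 0, 0, 0, 0, 0, 0.2], [0, 0, 0, 0, 0, 0, 0.2], [0, 0, 0, 0, 0, 0, 0.2]],
  ],
)

```text
time_s: 12.4
tcp_pos: [0.6063, 0.1818, 0.1984]
eef_rot: [[0.143, 0.99, -0.0], [0.99, -0.143, 0.0], [0.0, -0.0, -1.0]]
force: [1.2, 0.2, -0.5]
opening: 0.604
grasp_force: 0.0
```

Request:
apply_moves(
  commands=[
    [[0, 0, -0.2, 0, 0, 0, 0.2], [0, 0, -0.5, 0, 0, 0, 0.2], [0, 0, -0.7, 0, 0, 0, 0.2], [0, 0, -0.7, 0, 0, 0, 0.2], [0, 0, -0.7, 0, 0, 0, 0.2]],
  ],
)

```text
time_s: 12.82
tcp_pos: [0.6062, 0.1818, 0.2839]
eef_rot: [[0.143, 0.99, 0.0], [0.99, -0.143, 0.0], [0.0, 0.0, -1.0]]
force: [0.7, 0.5, 0.2]
opening: 0.603
grasp_force: 0.0
```

Request:
apply_moves(
  commands=[
    [[0, -0.7, 0, 0, 0, 0, -1], [0, -0.8, 0, 0, 0, 0, -1], [0, -0.8, 0, 0, 0, 0, -1], [0, -0.8, 0, 0, 0, 0, -1], [0, -0.8, 0, 0, 0, 0, -1]],
  ],
)

```text
time_s: 13.23
tcp_pos: [0.4894, 0.1986, 0.2831]
eef_rot: [[0.143, 0.99, 0.001], [0.99, -0.143, 0.0], [0.0, 0.001, -1.0]]
force: [-0.5, -0.1, -0.1]
opening: 0.001
grasp_force: 0.0
```

Request:
apply_moves(
  commands=[
    [[0, -0.5, 0, 0, 0, 0, -1], [0, -0.3, 0, 0, 0, 0, -1], [0, -0.1, 0, 0, 0, 0, -1], [0, 0, 0, 0, 0, 0, -1], [0, 0, 0, 0, 0, 0, -1]],
  ],
)

```text
time_s: 13.65
tcp_pos: [0.4644, 0.2022, 0.283]
eef_rot: [[0.143, 0.99, 0.001], [0.99, -0.143, 0.0], [0.0, 0.001, -1.0]]
force: [-0.5, 0.1, 1.2]
opening: 0.001
grasp_force: 0.0
```

```bash
python3 go.py .4718 .2654 .15 -8.2; python3 - <<'E'
from h import *
import pickle
s=cap("scene");t=cap("top");pickle.dump((s,t),open("c4.pkl","wb"))
A=cv2.resize(s["img"][235:375,310:460],None,fx=4,fy=4,interpolation=cv2.INTER_CUBIC)
cv2.imwrite("pics/seated.png",A)
E
```

```text
t 13.65 tcp [0.4644 0.2022 0.283 ] F [-0.46  0.06  1.16] T [-0.01 -0.02  0.04] op 0.001 0.0
toolY yaw -8.207605780538408 tilt [ 8.e-04  0.e+00 -1.e+00]
units xyz [ 2.12 -0.06  4.43] rz units -0.0013274591257934198
```

View pics/seated.png

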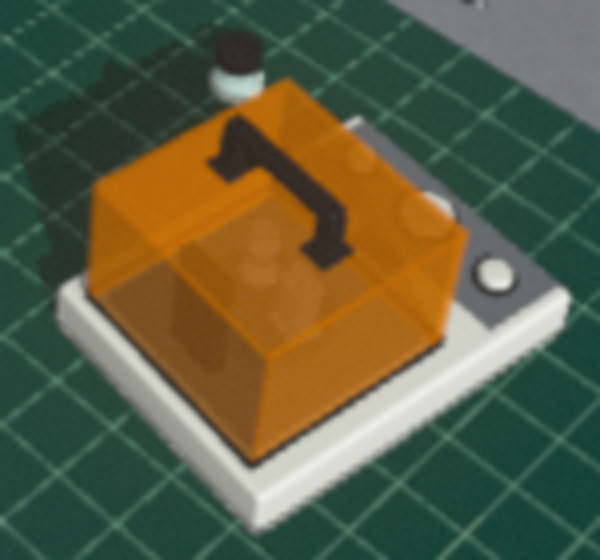

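The hood is seated flush: its near lower corner is at scene (373,350), the black band touches the deck all round, and the prints stand upright inside. The buttons are clear. Next I press power with the fingers shut.

Request:
apply_moves(
  commands=[
    [[0.7, 0, 0, 0, 0, 0, -1], [0.8, -0.03, 0, 0, 0, 0, -1], [0.6, -0.03, 0, 0, 0, 0, -1], [0, 0, 0.4, 0, 0, 0, -1], [0, 0, 0.7, 0, 0, 0, -1]],
  ],
)

```text
time_s: 14.17
tcp_pos: [0.4728, 0.2658, 0.2513]
eef_rot: [[0.141, 0.99, 0.005], [0.99, -0.141, 0.001], [0.002, 0.005, -1.0]]
force: [0.4, 0.4, 0.4]
opening: 0.002
grasp_force: 0.0
```

Request:
apply_moves(
  commands=[
    [[0, 0, 0.8, 0, 0, 0, -1], [0, 0, 0.8, 0, 0, 0, -1], [0, 0, 0.8, 0, 0, 0, -1], [0, 0, 0.8, 0, 0, 0, -1], [0, 0, 0.8, 0, 0, 0, -1]],
  ],
)

```text
time_s: 14.58
tcp_pos: [0.4709, 0.2641, 0.1277]
eef_rot: [[0.143, 0.99, -0.001], [0.99, -0.143, -0.001], [-0.001, -0.001, -1.0]]
force: [0.3, 0.2, -0.3]
opening: 0.001
grasp_force: 0.0
```

Request:
apply_moves(
  commands=[
    [[0, 0, 0.6, 0, 0, 0, -1], [0, 0, 0.3, 0, 0, 0, -1], [0, 0, 0, 0, 0, 0, -1], [0, 0, 0, 0, 0, 0, -1]],
  ],
)

```text
time_s: 14.92
tcp_pos: [0.4712, 0.2646, 0.1026]
eef_rot: [[0.143, 0.99, -0.001], [0.99, -0.143, -0.0], [-0.0, -0.0, -1.0]]
force: [0.4, 0.9, -0.6]
opening: 0.0
grasp_force: 0.0
```

```bash
python3 go.py .4725 .265 .084 -8.2
```

```text
t 14.9167 tcp [0.4712 0.2646 0.1026] F [ 0.45  0.87 -0.57] T [ 0.04 -0.02 -0.02] op 0.0 0.0
toolY yaw -8.221562154102768 tilt [-5.e-04 -3.e-04 -1.e+00]
units xyz [0.02 0.04 0.62] rz units -0.0037633058291572405
```

Request:
apply_moves(
  commands=[
    [[0, 0, 0.3, 0, 0, 0, -1], [0, 0, 0.2, 0, 0, 0, -1], [0, 0, 0, 0, 0, 0, -1], [0, 0, 0, 0, 0, 0, -1]],
  ],
)

```text
time_s: 15.25
tcp_pos: [0.4709, 0.2649, 0.0877]
eef_rot: [[0.143, 0.99, -0.0], [0.99, -0.143, -0.0], [-0.0, -0.0, -1.0]]
force: [0.4, -0.3, 0.7]
opening: -0.004
grasp_force: 0.0
```

Request:
apply_moves(
  commands=[
    [[0, 0, 0.1, 0, 0, 0, -1], [0, 0, 0.1, 0, 0, 0, -1], [0, 0, 0.05, 0, 0, 0, -1], [0, 0, 0, 0, 0, 0, -1], [0, 0, 0, 0, 0, 0, -1]],
  ],
)

```text
time_s: 15.67
tcp_pos: [0.4716, 0.2652, 0.0819]
eef_rot: [[0.142, 0.99, 0.001], [0.99, -0.142, -0.0], [0.0, 0.001, -1.0]]
force: [-4.0, -2.3, 10.9]
opening: -0.002
grasp_force: 6.0
```

Request:
apply_moves(
  commands=[
    [[0, 0, 0.05, 0, 0, 0, -1], [0, 0, 0.03, 0, 0, 0, -1], [0, 0, 0, 0, 0, 0, -1], [0, 0, 0, 0, 0, 0, -1]],
  ],
)

```text
time_s: 16.0
tcp_pos: [0.4717, 0.2653, 0.0816]
eef_rot: [[0.142, 0.99, -0.0], [0.99, -0.142, -0.001], [-0.001, -0.0, -1.0]]
force: [-11.7, -4.8, 28.2]
opening: -0.001
grasp_force: 14.0
```

Power bottomed out: force rose from 11 N to 28 N with no further travel. I retract, then move to timer.

Request:
apply_moves(
  commands=[
    [[0, 0, -0.3, 0, 0, 0, -1], [0, 0, -0.5, 0, 0, 0, -1], [0, 0, -0.4, 0, 0, 0, -1], [0, 0, 0, 0, 0, 0, -1], [-0.4, 0, 0, 0, 0, 0, -1]],
  ],
)

```text
time_s: 16.42
tcp_pos: [0.4699, 0.2539, 0.1146]
eef_rot: [[0.141, 0.99, 0.002], [0.99, -0.141, 0.001], [0.001, 0.002, -1.0]]
force: [0.5, 0.0, 0.2]
opening: 0.002
grasp_force: 0.0
```

Request:
apply_moves(
  commands=[
    [[-0.7, 0, 0, 0, 0, 0, -1], [-0.7, 0, 0, 0, 0, 0, -1], [-0.7, 0, 0, 0, 0, 0, -1], [-0.7, 0, 0, 0, 0, 0, -1], [-0.5, 0, 0, 0, 0, 0, -1]],
  ],
)

```text
time_s: 16.83
tcp_pos: [0.4536, 0.153, 0.1124]
eef_rot: [[0.143, 0.99, -0.003], [0.99, -0.143, -0.001], [-0.001, -0.003, -1.0]]
force: [-0.1, 0.7, 0.0]
opening: -0.002
grasp_force: 0.0
```

Request:
apply_moves(
  commands=[
    [[-0.4, 0, 0, 0, 0, 0, -1], [0, 0, 0, 0, 0, 0, -1], [0, 0, 0, 0, 0, 0, -1]],
  ],
)

```text
time_s: 17.08
tcp_pos: [0.4526, 0.1425, 0.1129]
eef_rot: [[0.144, 0.99, -0.002], [0.99, -0.144, 0.0], [-0.0, -0.002, -1.0]]
force: [0.4, -0.3, 0.8]
opening: 0.002
grasp_force: 0.0
```

```bash
python3 go.py .4541 .1423 .0867 -8.2
```

```text
t 17.0833 tcp [0.4526 0.1425 0.1129] F [ 0.43 -0.32  0.78] T [ 0.01 -0.   -0.03] op 0.002 0.0
toolY yaw -8.28452284939601 tilt [-0.0016  0.     -1.    ]
units xyz [-0.    0.05  0.87] rz units -0.014752020151276937
```

Request:
apply_moves(
  commands=[
    [[0, 0.04, 0.4, 0, 0, 0, -1], [0, 0, 0.35, 0, 0, 0, -1], [0, 0, 0.1, 0, 0, 0, -1], [0, 0, 0.1, 0, 0, 0, -1], [0, 0, 0.1, 0, 0, 0, -1]],
  ],
)

```text
time_s: 17.5
tcp_pos: [0.454, 0.1434, 0.082]
eef_rot: [[0.142, 0.99, -0.002], [0.99, -0.142, -0.0], [-0.0, -0.002, -1.0]]
force: [-3.8, 0.5, 7.7]
opening: -0.003
grasp_force: 4.0
```

Request:
apply_moves(
  commands=[
    [[0, 0, 0.03, 0, 0, 0, -1], [0, 0, 0, 0, 0, 0, -1], [0, 0, 0, 0, 0, 0, -1]],
  ],
)

```text
time_s: 17.75
tcp_pos: [0.4541, 0.1434, 0.082]
eef_rot: [[0.142, 0.99, -0.002], [0.99, -0.142, 0.0], [-0.0, -0.002, -1.0]]
force: [-5.2, 0.4, 8.7]
opening: 0.004
grasp_force: 4.3
```

Request:
apply_moves(
  commands=[
    [[0, 0, 0.03, 0, 0, 0, -1], [0, 0, 0, 0, 0, 0, -1], [0, 0, 0, 0, 0, 0, -1]],
  ],
)

```text
time_s: 18.0
tcp_pos: [0.4542, 0.1434, 0.0818]
eef_rot: [[0.142, 0.99, -0.003], [0.99, -0.142, -0.0], [-0.001, -0.003, -1.0]]
force: [-8.3, 0.0, 15.9]
opening: 0.003
grasp_force: 7.7
```

Request:
apply_moves(
  commands=[
    [[0, 0, 0.03, 0, 0, 0, -1], [0, 0, 0, 0, 0, 0, -1], [0, 0, 0, 0, 0, 0, -1]],
  ],
)

```text
time_s: 18.25
tcp_pos: [0.4542, 0.1434, 0.0817]
eef_rot: [[0.142, 0.99, -0.003], [0.99, -0.142, -0.0], [-0.001, -0.003, -1.0]]
force: [-13.1, -2.1, 23.0]
opening: 0.002
grasp_force: 11.2
```

Request:
apply_moves(
  commands=[
    [[0, 0, -0.3, 0, 0, 0, -1], [0, 0, -0.5, 0, 0, 0, -1], [0, 0, -0.4, 0, 0, 0, -1], [0, 0, 0, 0, 0, 0, -1], [0.3, 0, 0, 0, 0, 0, -1]],
  ],
)

```text
time_s: 18.67
tcp_pos: [0.4564, 0.1516, 0.116]
eef_rot: [[0.144, 0.99, 0.002], [0.99, -0.144, -0.0], [0.0, 0.002, -1.0]]
force: [-0.5, 0.6, -0.8]
opening: -0.0
grasp_force: 0.0
```

Request:
apply_moves(
  commands=[
    [[0.6, 0, 0, 0, 0, 0, -1], [0.6, 0, 0, 0, 0, 0, -1], [0.5, 0, 0, 0, 0, 0, -1], [0, 0, 0, 0, 0, 0, -1], [0, 0, 0, 0, 0, 0, -1]],
  ],
)

```text
time_s: 19.08
tcp_pos: [0.4624, 0.203, 0.1145]
eef_rot: [[0.141, 0.99, -0.002], [0.99, -0.141, -0.0], [-0.001, -0.002, -1.0]]
force: [-0.8, -0.6, 0.7]
opening: -0.0
grasp_force: 0.0
```

```bash
python3 go.py .4629 .2038 .0867 -8.2
```

```text
t 19.0833 tcp [0.4624 0.203  0.1145] F [-0.79 -0.61  0.69] T [ 0.01 -0.01 -0.06] op -0.0 0.0
toolY yaw -8.093008307427235 tilt [-1.7e-03 -5.0e-04 -1.0e+00]
units xyz [0.03 0.01 0.93] rz units 0.018673573076762998
```

Request:
apply_moves(
  commands=[
    [[0.03, 0, 0.4, 0, 0, 0, -1], [0, 0, 0.4, 0, 0, 0, -1], [0, 0, 0.1, 0, 0, 0, -1], [0, 0, 0.1, 0, 0, 0, -1], [0, 0, 0.1, 0, 0, 0, -1]],
  ],
)

```text
time_s: 19.5
tcp_pos: [0.4626, 0.2028, 0.0819]
eef_rot: [[0.143, 0.99, -0.002], [0.99, -0.143, -0.001], [-0.001, -0.002, -1.0]]
force: [-3.7, -1.0, 8.2]
opening: 0.002
grasp_force: 4.6
```

Request:
apply_moves(
  commands=[
    [[0, 0, 0.05, 0, 0, 0, -1], [0, 0, 0, 0, 0, 0, -1], [0, 0, 0, 0, 0, 0, -1]],
  ],
)

```text
time_s: 19.75
tcp_pos: [0.4628, 0.2029, 0.0819]
eef_rot: [[0.142, 0.99, -0.003], [0.99, -0.142, -0.001], [-0.001, -0.002, -1.0]]
force: [-7.2, -2.7, 11.2]
opening: -0.0
grasp_force: 5.8
```

Request:
apply_moves(
  commands=[
    [[0, 0, 0.03, 0, 0, 0, -1], [0, 0, 0, 0, 0, 0, -1], [0, 0, 0, 0, 0, 0, -1]],
  ],
)

```text
time_s: 20.0
tcp_pos: [0.4628, 0.2029, 0.0818]
eef_rot: [[0.142, 0.99, -0.003], [0.99, -0.142, -0.001], [-0.002, -0.003, -1.0]]
force: [-10.2, -3.7, 18.0]
opening: -0.001
grasp_force: 9.0
```

Start bottomed too, at the same depth and with rising force. I retract clear and take a last look.

Request:
apply_moves(
  commands=[
    [[0, 0, 0.03, 0, 0, 0, -1], [0, 0, 0, 0, 0, 0, -1], [0, 0, -0.3, 0, 0, 0, -1], [0, 0, -0.5, 0, 0, 0, -1], [0, 0, -0.6, 0, 0, 0, -1]],
  ],
)

```text
time_s: 20.42
tcp_pos: [0.4626, 0.203, 0.1209]
eef_rot: [[0.143, 0.99, -0.001], [0.99, -0.143, -0.0], [-0.0, -0.001, -1.0]]
force: [-0.3, 0.4, -0.6]
opening: 0.002
grasp_force: 0.0
```

Request:
apply_moves(
  commands=[
    [[0, 0, -0.8, 0, 0, 0, -1], [0, 0, -0.8, 0, 0, 0, -1], [0, 0, -0.8, 0, 0, 0, -1], [0, 0, -0.8, 0, 0, 0, -1], [0, 0, -0.8, 0, 0, 0, -1]],
  ],
)

```text
time_s: 20.83
tcp_pos: [0.4633, 0.2031, 0.2425]
eef_rot: [[0.143, 0.99, 0.001], [0.99, -0.143, 0.0], [0.0, 0.001, -1.0]]
force: [-0.6, -0.4, -1.0]
opening: -0.001
grasp_force: 0.0
```

Request:
apply_moves(
  commands=[
    [[0, 0, -0.4, 0, 0, 0, -1], [0, 0, -0.2, 0, 0, 0, -1], [0, 0, 0, 0, 0, 0, -1], [0, 0, 0, 0, 0, 0, -1], [0, 0, 0, 0, 0, 0, -1]],
  ],
)

```text
time_s: 21.25
tcp_pos: [0.4624, 0.2031, 0.2573]
eef_rot: [[0.143, 0.99, -0.003], [0.99, -0.143, -0.001], [-0.001, -0.003, -1.0]]
force: [-0.6, 1.4, -0.3]
opening: 0.001
grasp_force: 0.0
```

```bash
python3 go.py .4629 .2038 .27 -8.2; python3 - <<'E'
from h import *
s=cap("scene");A=cv2.resize(s["img"][170:370,200:460],None,fx=3,fy=3,interpolation=cv2.INTER_CUBIC)
cv2.imwrite("pics/final.png",A)
E
```

```text
t 21.25 tcp [0.4624 0.2031 0.2573] F [-0.57  1.42 -0.28] T [0.05 0.02 0.01] op 0.001 0.0
toolY yaw -8.196543458740688 tilt [-3.1e-03 -6.0e-04 -1.0e+00]
units xyz [ 0.02  0.01 -0.42] rz units 0.0006032802570600897
```

View pics/final.png

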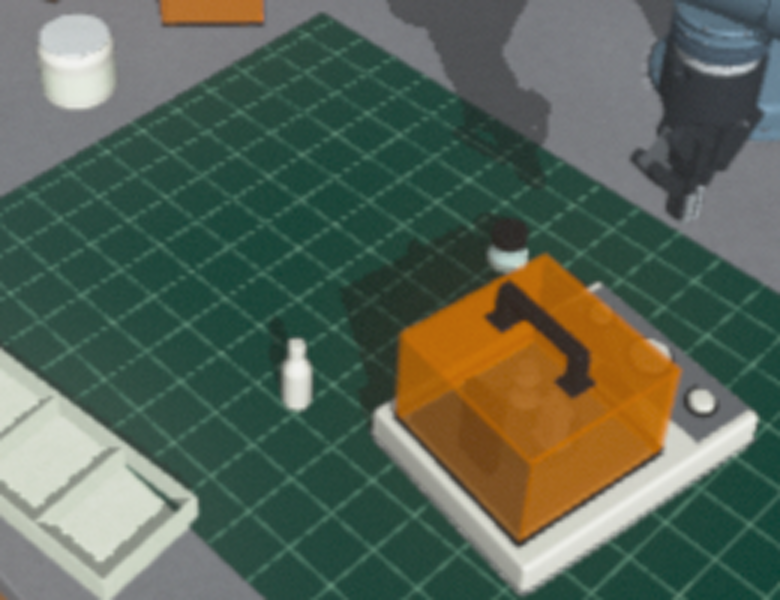

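The last picture shows the hood still seated, with its near lower corner at scene (373,350). The paints are where they were (dropper at (299,295), jar at (369,252)), the buttons are out and the arm is clear.

```bash
python3 -c "
from workcell import r
print(r.hand_in())"
```

```text
the job is handed in; nothing more can be done
None
```

The hood sits flush over the prints, power, timer and start were each pushed fully in and released in that order, the paints are undisturbed, and the job is handed in at about 21 s.

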